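# Spin-check the sharpening disc and brake it by touch onto its locking slot

## Robot

A 6-joint arm with a two-finger parallel gripper is mounted at the origin on the work surface. World frame = base frame: x ahead of the robot, y to its left, z up, the work surface at z = 0. Lengths are in m, angles in rad, forces in N, time in s.
With the tool pointing down it reaches from about 0.275 to 0.875 m from the base axis. Payload 12.5 kg.
Tool frame: the origin (TCP) lies at the very end of the fingers, on their centre line; the grasp point (between the pads) lies 19 mm behind it (bot.grasp_offset is the distance from the TCP to the grasp point, in m); x points along the fingers, z is the direction in which the jaws open and shut, and the axes are right-handed (so a half turn about x gives the same grasp; the last joint's range is limited). The gripper opens to 85 mm and grips with 20 to 120 N. Pads are 22 mm wide; open, the fingers measure 114 mm over their backs; the gripper's body (76 mm by 85 mm) begins 54 mm behind the grasp point. The pads swing forward as they close: fully open they stand 13 mm farther back than shut.
Start: joints at [-1.306, 0.351, 1.652, -0, 1.139, -0.085], TCP at [0.189, -0.517, 0.231] pointing down, gripper open.
Joint ranges: [-2.75, 2.75], [-0.79, 2.1], [0.01, 2.65], [-1.57, 4.71], [0.07, 3.14], [-2.87, 2.87]. Speed limits (rad/s): [2.22, 2.22, 2.79, 3.14, 3.14, 3.14].

## Interface

Orientations are given as a unit quaternion [x, y, z, w].
In Python, from station import bot gives the robot as it stands. The module is installed in compiled form; this text tells all that it offers.
- The arm moves only by the tool drive_tool, never from a script. Its argument "deltas" is a list that holds one entry, the list of rows, each a list of 4 numbers: the shift along the tool's x, y, z in cm, then the turn about the tool's x in units of 5 degrees (1.0 is 5 degrees). A call has 1 to 10 rows; each row shifts and turns the commanded pose from where the row before left it, along the tool's axes as they then stand; what a row does not reach is not made up. A row lasts 1/8 s, in which the tool goes at most 62.5 mm and 10.7 degrees, less where a joint would pass 70% of its speed; a pose out of reach is approached as far as the arm can. A call with a gripper value outside its range is refused whole. "grip" is the opening, from 0 (shut) to 1 (fully open), set as the call begins (left out, the last holds). The fingers move at their own pace and stop on an object; "newtons" is the grip in N (left out, the last holds). Time passes only in rows, so rows that do not move let the fingers close. It gives the time, the measured TCP pose, the force and the opening at its end, in the units of the state.
- bot.get_obs(): the state, without advancing time (a new reading comes with each control period).
- bot.grab_frame(name): name is "scene" or "top" or "wrist"; returns a dict with "image" (420x560x3 uint8, blue, green, red), "range_z" (420x560 float32, m along the optical axis (not along the pixel's ray), 0 where there is no reading), "fx", "fy", "cx", "cy" (pixels), "R" (3x3) and "t" (3): a world point X has camera coordinates R X + t. Camera axes: x right, y down, z forward; pixel columns grow to the right and rows downward; lengths in m; the calibration is good to about 2 mm. A picture is of the moment at which its call begins.
- bot.sign_off(): hands the job in, once; it reports no verdict.
Trained networks look in a picture, given as the dict that the camera call returned (one of the last four; its "shot" number tells which), for a name from the list of things; names that differ only in an ending like _2 or _b are one class to them, and where a whole thing is asked for, a point or a joint stands for the part that bears it (a point fixed in the world has none). Each returns a list of dicts, best first, with "conf" (0 to 1); they miss things now and then, are a little off and sometimes report something else, mostly with a low value. They report only what shows in the picture. A call takes as long as a camera call.
- bot.boxes_of(picture, label): "at" ([x, y, z] in m, in the coordinates of the camera as it stood for that picture, good to about 4 mm: the middle of the surface that is visible of it).
- bot.landmark_of(picture, label): "at" ([x, y, z] in m, in the coordinates of the camera as it stood for that picture, good to about 4 mm: a listed point, or the origin of a listed thing).
The state is a dict: "time_s": time; "qpos": joint angles; "qvel": joint speeds; "tau": joint torques, N m; "eef_pos": TCP position; "orientation": TCP orientation; "contact_force": force on the tool from outside, world axes, zero at the start; "torque": the same for the moment, N m; "finger_gap": opening from 0.0 (shut) to 1.0 (fully open).
Only numpy, scipy, OpenCV 4.12 (cv2) and the standard library are available. Lean on these libraries where they do the work, as an engineer would, in place of code of your own. Each camera call takes 0.05 s, during which the arm holds its last target.

## Task

Reach in under the bar guard of the disc sharpener and give the disc a spin by touching its top, so that it coasts untouched at no less than a turn every eight seconds for about half a second. Then slow the coasting disc by touch until it stands still with the yellow-marked locking hole right over the yellow-marked slot of the deck, and take the hand away. Press only gently on the disc, do not knock the guard, and leave the tin, the spanner and the bearing where they are.

Things in the scene. Friction and masses are not known exactly. Their poses are not given: they have to be found in the camera images.
- sharpener: Disc sharpener fixed to the bench: dark base under a green deck 290 x 310 mm (its local x by y) whose top is 75 mm above the bench. Origin: centre of its underside on the bench, on the disc's axis. Its local -x side is the side turned roughly to the robot. Along its left (+y) edge the deck has the slot.
- guard: Fixed bar guard on the sharpener, same origin and axes. Four bars 10 mm thick, centres 190 mm above the bench, along local y (-145 to 145 mm) at x = -80, -27, 27, 80 mm; 14 mm posts at x = -60 and 80, y = -145 and 145 mm. No upright gripper gets down to the disc: reach its near (-x) part with the tool tilted about 40 degrees, fingers leaning in under the first bar.
- disc: Aluminium disc, 220 mm across, 16 mm thick, lying flat on a vertical bearing with hardly any friction: once spun it coasts ten seconds or more; any touch on its top drags or brakes it, and it may creep a few mm when let go. About 1.6 kg (varies). Origin on its axis at its underside, 81 mm above the bench; top face at 97 mm; hub nut 48 mm across, 20 mm high. Its local y points to the hole.
- hole (a point): Centre of the 16 mm square locking hole through the disc, 85 mm from the axis, at the disc's top face (97 mm above the bench). Three yellow stripes frame it. The fingers do not fit in it.
- slot (a point): Point of the fixed slot in the deck where the hole must come to stand: 85 mm from the axis along the sharpener's local +y, at the deck's top (75 mm above the bench). The slot is 18 mm wide and runs radially from 64 to 138 mm from the axis; it shows beyond the disc's edge between two yellow stripes.
- tin_mid (a point): Centre of a closed round tin of polishing paste, orange, 60 mm across, 60 mm high. Bystander.
- spanner: Steel spanner 160 mm long lying on the bench along its local x. Origin at its underside. Bystander.
- bearing_mid (a point): Centre of a loose steel ball bearing, a ring 48 mm across, 16 mm thick, lying flat on the bench. Bystander.

How it is judged:
On the way:
1. The disc coasts untouched at 0.75 rad/s or more (either way round) for 0.4 s (angular speed of disc above 0.75 rad/s and contact force between anything else and disc below 0.05 N), for 0.4 s.
At the end, for the whole second after the job is handed in: After it has coasted, the disc stands still (below 0.04 rad/s) and untouched with the hole's centre within 5 mm, seen from above, of its point on the slot; tin, spanner and bearing within 20 mm of where they were (horizontal distance between hole and slot below 0.005 m and angular speed of disc below 0.04 rad/s and contact force between anything else and disc below 0.05 N and distance of each of tin_mid, spanner, bearing_mid from where it was at the start of the episode below 0.02 m).
It fails at once if The disc is pressed with more than 60 N (contact force between anything else and disc above 60 N).
It fails at once if The guard is knocked with more than 20 N (contact force between anything else and guard above 20 N).
It fails at once if A bystander is moved more than 20 mm (distance of any of tin_mid, spanner, bearing_mid from where it was at the start of the episode above 0.02 m).
It also fails if it takes over 67 s, if anything falls off the work surface, if the arm or the gripper's body presses on something with over 40 N, if the wrist force passes 120 N, or if a joint passes its speed limit or range.

## Working session

There is one attempt and no reset: what is moved stays moved. The work goes in short steps, Python scripts to look and compute and a tool call to move; the robot and the scene stay as the last step left them, time stands still between calls to the robot, and variables do not carry over. Pictures are saved under pics/ and viewed, and the job is handed in when it is done.

Besides the shell and the picture viewer there is one more tool, called after "Request:" in YAML: its name, and indented under it one key for each argument. drive_tool: Moves the arm, as the interface text tells. Its arguments: {"type":"object","properties":{"deltas":{"type":"array"},"grip":{"type":"number"},"newtons":{"type":"number"}},"required":["deltas"]}

```bash
mkdir -p pics; cat > h.py <<'E'
from station import bot
import numpy as np, cv2
from scipy.spatial.transform import Rotation as Rn
def w(p,c): return p['R'].T@(np.array(c)-p['t'])
def st():
    o=bot.get_obs(); print(o['time_s'],np.round(o['qpos'],3),np.round(o['eef_pos'],4),np.round(o['orientation'],4),np.round(o['contact_force'],2),o['finger_gap'])
E
python3 - <<'E'
from h import *
st()
for n in ['top','scene']:
    p=bot.grab_frame(n); cv2.imwrite(f'pics/{n}0.png',p['image'])
    for l in ['sharpener','disc','hole','slot','tin_mid','spanner','bearing_mid','guard']:
        for r in bot.landmark_of(p,l)[:2]: print(n,l,round(r['conf'],2),np.round(w(p,r['at']),4))
st()
E
```

```text
0.0 [-1.306  0.351  1.652  0.     1.139 -0.085] [ 0.1884 -0.5164  0.2308] [ 0.4056  0.5797 -0.4051  0.5791] [0.15 0.54 0.39] 0.9991088686399321
top sharpener 0.81 [ 0.5662 -0.0183 -0.0012]
top disc 0.78 [ 0.562  -0.0194  0.0802]
top hole 0.74 [0.6461 0.0017 0.1002]
top slot 0.57 [0.5536 0.0694 0.0778]
top slot 0.2 [0.5869 0.258  0.0303]
top tin_mid 0.57 [0.5853 0.2554 0.0253]
top spanner 0.98 [ 6.330e-01 -2.775e-01  6.000e-04]
top bearing_mid 0.54 [0.4735 0.2147 0.009 ]
scene sharpener 0.74 [ 0.5608 -0.0203  0.0008]
scene disc 0.98 [ 0.5589 -0.0207  0.0808]
scene hole 0.77 [ 0.6441 -0.0015  0.1008]
scene hole 0.58 [0.4748 0.2101 0.0118]
scene slot 0.7 [0.5544 0.07   0.0765]
scene tin_mid 0.92 [0.5864 0.2569 0.0303]
scene spanner 0.74 [ 0.6297 -0.279   0.001 ]
scene bearing_mid 0.49 [0.47   0.2096 0.0113]
scene guard 0.63 [ 0.6441 -0.      0.1008]
0.9 [-1.306  0.351  1.652  0.     1.139 -0.085] [ 0.1885 -0.5167  0.2313] [ 0.4054  0.5794 -0.4053  0.5794] [ 0.69 -1.08  0.31] 0.999765314038039
```

View pics/top0.png

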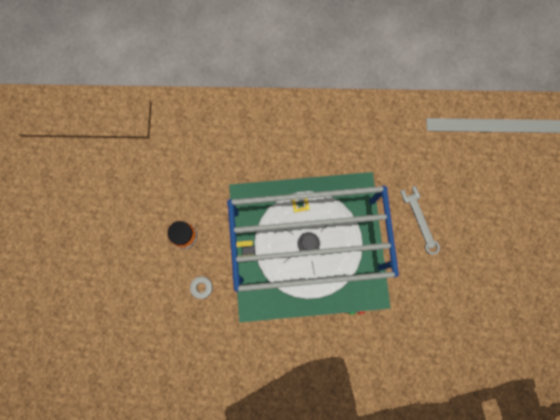

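View pics/scene0.png

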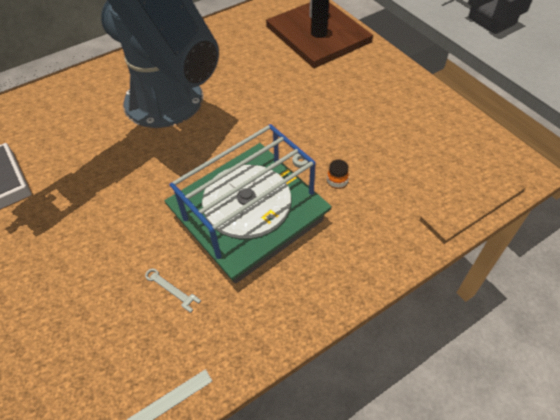

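Request:
drive_tool:
  deltas:
    - [[-5.5,0,0,0.8],[-5.5,0,0,0.8],[-5.5,0,0,0.8],[-5.5,0,0,0.7],[0,3,-4.8,0],[0,3,-4.8,0],[0,3,-4.8,0],[0,3,-4.8,0],[0,3,-4.8,0],[0,3,-4.8,0]]
  grip: 0

```text
time_s: 2.15
eef_pos: [0.3455, -0.2136, 0.4515]
orientation: [0.48, 0.519, -0.48, 0.52]
contact_force: [1.1, -1.1, -0.1]
finger_gap: -0.001
```

Request:
drive_tool:
  deltas:
    - [[0,3,-4.8,0],[0,3,-4.8,0],[0,3,-4.8,0],[0,3,-4.8,0]]

```text
time_s: 2.65
eef_pos: [0.45, -0.0125, 0.4515]
orientation: [0.48, 0.519, -0.48, 0.52]
contact_force: [1.2, -0.4, -0.2]
finger_gap: -0.002
```

```bash
python3 -c "
from h import *
st()"
```

```text
2.65 [-0.131  0.018  1.527 -0.     1.596  1.36 ] [ 0.45   -0.0125  0.4515] [ 0.4799  0.5192 -0.4797  0.5196] [ 1.22 -0.39 -0.21] -0.001767387144499857
```

Request:
drive_tool:
  deltas:
    - [[0,6,0,0],[0,6,0,0],[0,6,0,0],[0,6,0,0],[0,6,0,0],[0,6,0,0],[0,6,0,0],[0,6,0,0]]

```text
time_s: 3.65
eef_pos: [0.8283, 0.0174, 0.4272]
orientation: [0.488, 0.511, -0.471, 0.528]
contact_force: [-20.6, -0.8, 18.4]
finger_gap: -0.0
```

```bash
python3 -c "
from h import *
st()"
```

```text
3.65 [-3.600e-02  1.035e+00  1.100e-02  2.000e-03  2.062e+00  1.457e+00] [0.8283 0.0174 0.4272] [ 0.4882  0.5107 -0.4714  0.5279] [-20.61  -0.81  18.36] -0.0004148086571626536
```

Request:
drive_tool:
  deltas:
    - [[0,2,0,0],[0,2,0,0],[0,2,0,0]]

```text
time_s: 4.03
eef_pos: [0.8458, 0.0211, 0.4131]
orientation: [0.497, 0.501, -0.462, 0.538]
contact_force: [0.6, -0.7, 0.1]
finger_gap: 0.003
```

```bash
python3 -c "
from h import *
st()"
```

```text
4.025 [-0.031  1.052  0.012  0.004  2.006  1.462] [0.8458 0.0211 0.4131] [ 0.4972  0.5006 -0.4618  0.5375] [ 0.56 -0.69  0.12] 0.002683521411837353
```

Request:
drive_tool:
  deltas:
    - [[-2.5,5,0,0],[-2.5,5,0,0],[-2.5,5,0,0]]

```text
time_s: 4.4
eef_pos: [0.8603, 0.029, 0.4345]
orientation: [0.519, 0.476, -0.438, 0.559]
contact_force: [-0.6, 1.0, 0.2]
finger_gap: -0.002
```

```bash
python3 -c "
from h import *
st()"
```

```text
4.4 [-0.023  1.029  0.012  0.009  1.936  1.472] [0.8603 0.029  0.4345] [ 0.5187  0.476  -0.4376  0.5593] [-0.62  1.    0.23] -0.0016685058151029019
```

Request:
drive_tool:
  deltas:
    - [[-2,5.5,0,0],[-2,5.5,0,0],[-1.7,5.5,0,0],[-1.5,5.5,0,0],[-1.3,5.6,0,0],[-1,5.6,0,0],[-1,5.6,0,0],[-0.7,5.6,0,0],[-0.5,5.6,0,0],[-0.3,5.6,0,0]]

```text
time_s: 5.65
eef_pos: [0.9313, 0.051, 0.4806]
orientation: [0.587, 0.382, -0.343, 0.626]
contact_force: [-0.5, 0.1, 0.9]
finger_gap: 0.002
```

```bash
cat >> h.py <<'E'
def axes():
    o=bot.get_obs(); print(np.round(Rn.from_quat(o['orientation']).as_matrix(),3))
E
python3 -c "
from h import *
st();axes()"
```

```text
5.65 [-1.000e-03  1.006e+00  1.300e-02  1.900e-02  1.630e+00  1.496e+00] [0.9313 0.051  0.4806] [ 0.5871  0.3819 -0.3431  0.6259] [-0.53  0.11  0.91] 0.001613784898068033
[[ 0.473  0.878  0.075]
 [ 0.019  0.075 -0.997]
 [-0.881  0.473  0.019]]
```

Request:
drive_tool:
  deltas:
    - [[0,5.6,0,0],[0,5.6,0,0],[0.2,5.6,0,0],[0.3,5.6,0,0],[0.5,5.6,0,0]]

```text
time_s: 6.28
eef_pos: [0.9673, 0.0592, 0.504]
orientation: [0.616, 0.332, -0.292, 0.653]
contact_force: [-0.4, -0.1, -0.2]
finger_gap: 0.001
```

```bash

python3 -c "
from h import *
st();axes()"
```

```text
6.275 [0.007 1.007 0.013 0.024 1.466 1.502] [0.9673 0.0592 0.504 ] [ 0.6157  0.3316 -0.2918  0.6525] [-0.39 -0.14 -0.2 ] 0.0014719626188169348
[[ 0.61   0.789  0.073]
 [ 0.027  0.071 -0.997]
 [-0.792  0.61   0.022]]
```

```bash

cat >> h.py <<'E'
def px(p,uv,z):
    d=np.array([(uv[0]-p['cx'])/p['fx'],(uv[1]-p['cy'])/p['fy'],1.0])
    o=-p['R'].T@p['t']; v=p['R'].T@d
    return o+v*(z-o[2])/v[2]
def proj(p,X):
    c=p['R']@np.array(X)+p['t']; return c[0]/c[2]*p['fx']+p['cx'],c[1]/c[2]*p['fy']+p['cy']
E
python3 - <<'E'
from h import *
import pickle
for n in ['top','scene']:
    p=bot.grab_frame(n); q={k:p[k] for k in ['fx','fy','cx','cy','R','t']}; pickle.dump(q,open(n+'.pkl','wb'))
    print(n,q['fx'],-q['R'].T@q['t'])
    im=cv2.imread(f'pics/{n}0.png'); 
    c=proj(p,(.562,-.019,.09)); x,y=int(c[0]),int(c[1])
    cv2.imwrite(f'pics/{n}z.png',cv2.resize(im[y-85:y+85,x-110:x+110],None,fx=3.5,fy=3.5,interpolation=cv2.INTER_CUBIC)); print(x-110,y-85)
E
```

```text
top 473.84373982285695 [0.4478581  0.04453326 1.05949676]
198 159
scene 486.49494251541614 [ 1.23278581 -0.3347539   1.05383549]
135 114
```

View pics/topz.png

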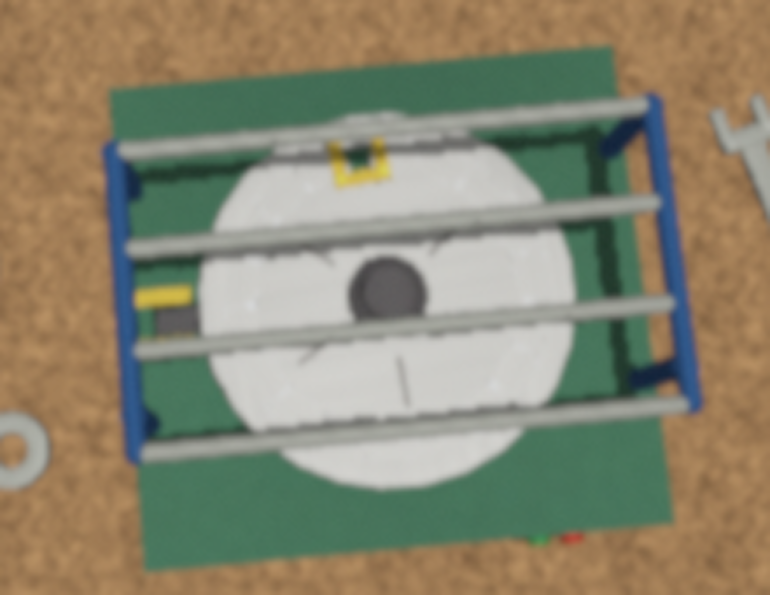

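View pics/scenez.png

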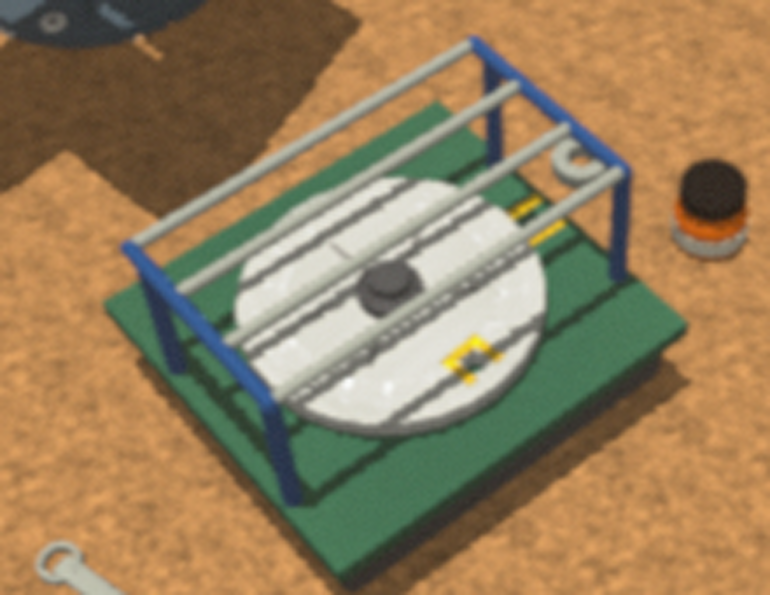

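```bash

python3 - <<'E'
from h import *
import pickle
p=pickle.load(open('top.pkl','rb'))
f=lambda u,v:((u+.5)/3.5-.5+198,(v+.5)/3.5-.5+159)
C=[px(p,f(*c),.075)[:2] for c in [(110,90),(613,46),(673,522),(147,571)]]
C=np.array(C);print(np.round(C,4),C.mean(0))
print('edges',[round(np.degrees(np.arctan2(*(C[(i+1)%4]-C[i])[::-1])),2) for i in range(4)],[round(np.linalg.norm(C[(i+1)%4]-C[i]),4) for i in range(4)])
for n,c in dict(l=(200,295),r=(575,295),b=(390,488),t=(388,115),hole=(360,155)).items(): print(n,np.round(px(p,f(*c),.097),4))
print('hubtop',px(p,f(388,287),.117))
print('stripe',px(p,f(163,296),.075),'slotend',px(p,f(153,320),.075))
for n,c in dict(b1l=(120,152),b1r=(645,105),b4l=(145,452),b4r=(690,403)).items(): print(n,np.round(px(p,f(*c),.190),4))
p=pickle.load(open('scene.pkl','rb'))
g=lambda u,v:((u+.5)/3.5-.5+135,(v+.5)/3.5-.5+114)
C=np.array([px(p,g(*c),.075)[:2] for c in [(105,305),(437,103),(687,323),(345,575)]])
print(np.round(C,4),C.mean(0))
print('edges',[round(np.degrees(np.arctan2(*(C[(i+1)%4]-C[i])[::-1])),2) for i in range(4)],[round(np.linalg.norm(C[(i+1)%4]-C[i]),4) for i in range(4)])
print('stripes',px(p,g(524,209),.075),px(p,g(546,234),.075), 'hole',px(p,g(472,358),.097))
E
```

```text
[[ 0.6891  0.1502]
 [ 0.7217 -0.1573]
 [ 0.436  -0.1861]
 [ 0.4032  0.119 ]] [ 0.56248927 -0.01857066]
edges [np.float64(-83.95), np.float64(-174.23), np.float64(96.14), np.float64(6.23)] [np.float64(0.3092), np.float64(0.2871), np.float64(0.3069), np.float64(0.2876)]
l [0.5616 0.0911 0.097 ]
r [ 0.5651 -0.1275  0.097 ]
b [ 0.4527 -0.0201  0.097 ]
t [ 0.671  -0.0181  0.097 ]
hole [ 0.6465 -0.0016  0.097 ]
hubtop [ 0.56558334 -0.0171833   0.117     ]
stripe [0.5632727  0.11423674 0.075     ] slotend [0.5488326  0.11977952 0.075     ]
b1l [0.6269 0.1313 0.19  ]
b1r [ 0.6571 -0.1502  0.19  ]
b4l [0.4685 0.1131 0.19  ]
b4r [ 0.4983 -0.1697  0.19  ]
[[ 0.4386 -0.1853]
 [ 0.4052  0.1197]
 [ 0.69    0.1516]
 [ 0.7264 -0.152 ]] [ 0.56504037 -0.0164968 ]
edges [np.float64(96.25), np.float64(6.39), np.float64(-83.16), np.float64(-173.4)] [np.float64(0.3068), np.float64(0.2865), np.float64(0.3058), np.float64(0.2897)]
stripes [0.53555017 0.11520053 0.075     ] [0.56504025 0.11510676 0.075     ] hole [0.64233016 0.00079591 0.097     ]
```

```bash

cat >> h.py <<'E'
YAW=np.radians(6.2); C0=np.array([.563,-.0185]); EX=np.array([np.cos(YAW),np.sin(YAW)]); EY=np.array([-np.sin(YAW),np.cos(YAW)])
def loc():
    o=bot.get_obs(); P=o['eef_pos']; d=np.array(P[:2])-C0; return np.array([d@EX,d@EY,P[2]])
def to(lx,ly,z,n=1):
    "tool-frame shift (cm) to local target"
    o=bot.get_obs(); W=np.r_[C0+lx*EX+ly*EY,z]; T=Rn.from_quat(o['orientation']).as_matrix()
    r=T.T@(W-np.array(o['eef_pos']))*100; print('to',lx,ly,z,np.round(r,2),'per row',np.round(r/n,2))
def unit():
    T=Rn.from_quat(bot.get_obs()['orientation']).as_matrix()
    for n,v in dict(ex=np.r_[EX,0],ey=np.r_[EY,0],up=[0,0,1.]).items(): print(n,np.round(T.T@v,3))
E
python3 -c "
from h import *
print(loc()); to(-.12,.035,.30,11); unit()"
```

```text
[0.41014055 0.03363782 0.50390934]
to -0.12 0.035 0.3 [-16.11 -54.45   1.26] per row [-1.46 -4.95  0.11]
ex [ 0.609  0.793 -0.035]
ey [-0.038 -0.014 -0.999]
up [-0.793  0.609  0.022]
```

Request:
drive_tool:
  deltas:
    - [[-1.5,-4.9,0.1,0],[-1.5,-4.9,0.1,0],[-1.5,-4.9,0.1,0],[-1.5,-4.9,0.1,0],[-1.5,-4.9,0.1,0],[-1.5,-4.9,0.1,0],[-1.5,-4.9,0.1,0],[-1.5,-4.9,0.1,0],[-1.5,-4.9,0.1,0],[-1.5,-4.9,0.1,0]]

```text
time_s: 7.62
eef_pos: [0.5553, 0.0152, 0.3523]
orientation: [0.615, 0.332, -0.292, 0.652]
contact_force: [0.4, -1.2, -0.4]
finger_gap: -0.003
```

```bash

python3 -c "
from h import *
st();print(loc()); to(-.12,.035,.30,2);to(-.12,.035,.115,6); axes()"
```

```text
7.625 [-0.098 -0.017  1.925  0.158  0.589  1.288] [0.5553 0.0152 0.3523] [ 0.6153  0.3324 -0.2921  0.6524] [ 0.45 -1.18 -0.42] -0.002955253998608533
[-0.004021    0.03437594  0.35232193]
to -0.12 0.035 0.3 [ -2.9  -12.39   0.22] per row [-1.45 -6.19  0.11]
to -0.12 0.035 0.115 [ 11.77 -23.65  -0.19] per row [ 1.96 -3.94 -0.03]
[[ 0.608  0.79   0.074]
 [ 0.028  0.072 -0.997]
 [-0.793  0.609  0.022]]
```

Request:
drive_tool:
  deltas:
    - [[-1,-4.1,0.1,0],[-1,-4.1,0.1,0],[-0.9,-4.2,0,0]]

```text
time_s: 8.0
eef_pos: [0.4402, 0.0035, 0.3001]
orientation: [0.615, 0.332, -0.292, 0.652]
contact_force: [0.1, -0.1, 0.3]
finger_gap: 0.002
```

```bash

python3 -c "
from h import *
st();print(loc()); to(-.12,.035,.115,6); axes()"
```

```text
8.0 [-0.181 -0.212  2.227  0.289  0.502  1.098] [0.4402 0.0035 0.3001] [ 0.6153  0.3323 -0.292   0.6525] [ 0.14 -0.07  0.3 ] 0.0022332132364518958
[-0.11968621  0.03517394  0.30005636]
to -0.12 0.035 0.115 [ 14.66 -11.29  -0.39] per row [ 2.44 -1.88 -0.06]
[[ 0.609  0.79   0.074]
 [ 0.028  0.072 -0.997]
 [-0.793  0.609  0.022]]
```

Request:
drive_tool:
  deltas:
    - [[2.4,-1.9,0,0],[2.4,-1.9,0,0],[2.4,-1.9,0,0],[2.4,-1.9,-0.1,0],[2.4,-1.9,-0.1,0],[2.2,-1.6,-0.1,0]]

```text
time_s: 8.75
eef_pos: [0.4434, 0.0085, 0.1659]
orientation: [0.62, 0.337, -0.281, 0.65]
contact_force: [0.2, 0.4, 0.2]
finger_gap: -0.001
```

```bash

python3 -c "
from h import *
st();print(loc()); to(-.087,.035,.113,2);
p=bot.grab_frame('scene'); cv2.imwrite('pics/s1.png',p['image']);p=bot.grab_frame('top'); cv2.imwrite('pics/t1.png',p['image'])"
```

```text
8.75 [-0.186  0.081  2.399  1.486  0.167 -0.136] [0.4434 0.0085 0.1659] [ 0.6203  0.3367 -0.2806  0.6505] [0.23 0.35 0.24] -0.0009071318037537167
[-0.11602668  0.03980555  0.16594475]
to -0.087 0.035 0.113 [ 5.96 -0.98  0.41] per row [ 2.98 -0.49  0.2 ]
```

View pics/s1.png

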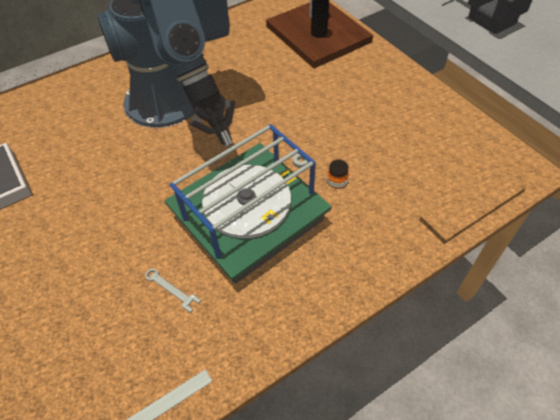

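View pics/t1.png

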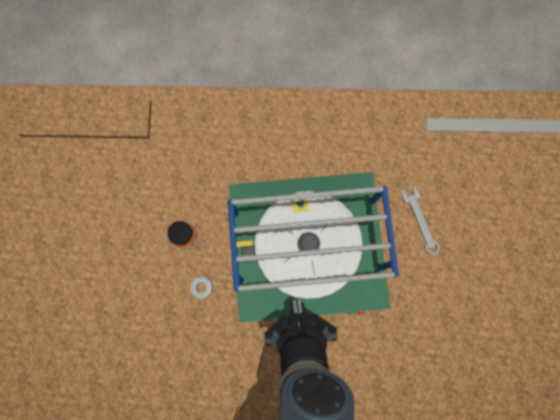

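Request:
drive_tool:
  deltas:
    - [[1.5,-1.2,0.1,0],[1.5,-1.2,0.1,0],[0.8,-0.6,0.1,0],[0,0,0,0]]

```text
time_s: 9.35
eef_pos: [0.4436, 0.008, 0.1291]
orientation: [0.621, 0.339, -0.279, 0.649]
contact_force: [-0.4, -0.4, -0.4]
finger_gap: 0.0
```

```bash

python3 -c "
from h import *
st();print(loc()); to(-.12,.035,.117,2);to(-.087,.035,.113,2);axes()"
```

```text
9.35 [-0.195  0.193  2.425  2.159  0.215 -0.826] [0.4436 0.008  0.1291] [ 0.6215  0.3393 -0.2787  0.6488] [-0.44 -0.41 -0.39] 0.0003309480289173267
[-0.11587361  0.03922557  0.12910792]
to -0.12 0.035 0.117 [ 0.7  -1.07  0.43] per row [ 0.35 -0.53  0.22]
to -0.087 0.035 0.113 [3.05 1.28 0.39] per row [1.53 0.64 0.19]
[[ 0.614  0.783  0.094]
 [ 0.06   0.072 -0.996]
 [-0.787  0.617 -0.003]]
```

Request:
drive_tool:
  deltas:
    - [[1,0.4,0.1,0],[1,0.4,0.1,0],[1,0.4,0.1,0],[0,0,0,0]]

```text
time_s: 9.85
eef_pos: [0.4722, 0.0077, 0.1135]
orientation: [0.621, 0.339, -0.278, 0.649]
contact_force: [-0.5, -0.2, 0.1]
finger_gap: 0.002
```

```bash

python3 -c "
from h import *
st();print(loc()); unit();axes()
p=bot.grab_frame('wrist'); cv2.imwrite('pics/w1.png',p['image'])
p=bot.grab_frame('scene'); c=proj(p,(.52,-.02,.12)); x,y=int(c[0]),int(c[1]); cv2.imwrite('pics/s2.png',cv2.resize(p['image'][y-75:y+75,x-100:x+100],None,fx=4,fy=4))"
```

```text
9.85 [-0.178  0.281  2.369  2.313  0.23  -0.97 ] [0.4722 0.0077 0.1135] [ 0.6215  0.339  -0.2782  0.6492] [-0.52 -0.18  0.05] 0.0023003119432198015
[-0.08739037  0.03584743  0.11348981]
ex [ 0.618  0.786 -0.014]
ey [-0.007 -0.012 -1.   ]
up [-0.786  0.618 -0.002]
[[ 0.615  0.782  0.094]
 [ 0.06   0.073 -0.996]
 [-0.786  0.618 -0.002]]
```

View pics/s2.png

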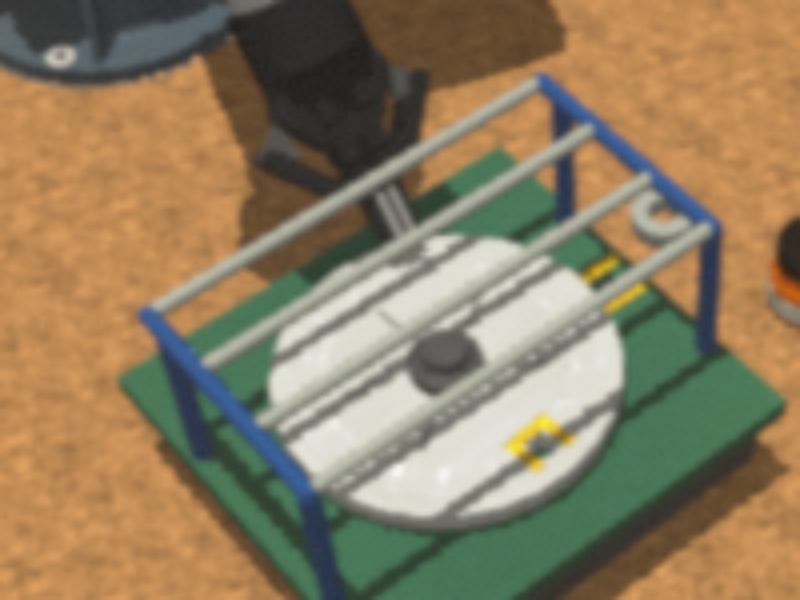

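View pics/w1.png

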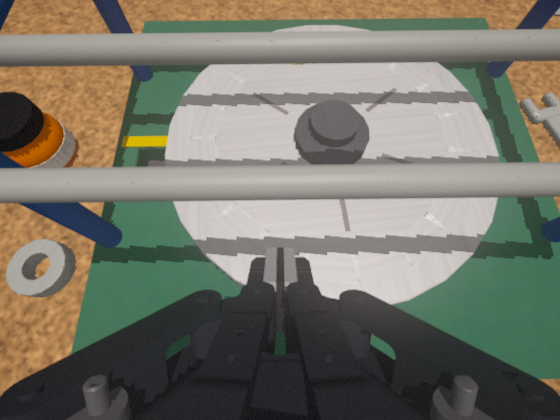

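Request:
drive_tool:
  deltas:
    - [[0.16,-0.12,0,0],[0.16,-0.12,0,0],[0.16,-0.12,0,0],[0.08,-0.06,0,0],[0,0,0,0]]

```text
time_s: 10.58
eef_pos: [0.4718, 0.0075, 0.1058]
orientation: [0.621, 0.339, -0.279, 0.649]
contact_force: [-0.2, -0.1, 0.4]
finger_gap: 0.0
```

Request:
drive_tool:
  deltas:
    - [[0.08,-0.06,0,0],[0,0,0,0]]

```text
time_s: 10.82
eef_pos: [0.4719, 0.0075, 0.1048]
orientation: [0.621, 0.339, -0.279, 0.649]
contact_force: [0.4, -0.1, -0.3]
finger_gap: 0.001
```

Request:
drive_tool:
  deltas:
    - [[0.08,-0.06,0,0],[0,0,0,0]]

```text
time_s: 11.08
eef_pos: [0.4719, 0.0075, 0.1038]
orientation: [0.621, 0.339, -0.279, 0.649]
contact_force: [0.0, 0.1, 0.4]
finger_gap: -0.001
```

Request:
drive_tool:
  deltas:
    - [[0.08,-0.06,0,0],[0,0,0,0]]

```text
time_s: 11.32
eef_pos: [0.4719, 0.0075, 0.1028]
orientation: [0.621, 0.339, -0.279, 0.649]
contact_force: [0.3, 0.0, -0.3]
finger_gap: 0.004
```

Request:
drive_tool:
  deltas:
    - [[0.08,-0.06,0,0],[0,0,0,0]]

```text
time_s: 11.58
eef_pos: [0.472, 0.0075, 0.1019]
orientation: [0.621, 0.339, -0.279, 0.649]
contact_force: [-0.4, -0.3, 1.5]
finger_gap: 0.001
```

Request:
drive_tool:
  deltas:
    - [[0.08,-0.06,0,0],[0,0,0,0]]

```text
time_s: 11.82
eef_pos: [0.4722, 0.0078, 0.1016]
orientation: [0.622, 0.338, -0.278, 0.65]
contact_force: [-7.6, 2.4, 16.4]
finger_gap: 0.0
```

Request:
drive_tool:
  deltas:
    - [[0.04,-0.03,0,0],[0,0,0,0]]

```text
time_s: 12.08
eef_pos: [0.4723, 0.008, 0.1015]
orientation: [0.622, 0.338, -0.277, 0.65]
contact_force: [-11.2, 3.7, 23.5]
finger_gap: -0.004
```

Request:
drive_tool:
  deltas:
    - [[-0.05,0.04,0,0],[0,0,0.8,0],[0,0,1.4,0],[0,0,1.6,0],[-0.2,0.15,1.6,0],[-0.3,0.24,0.8,0]]

```text
time_s: 12.82
eef_pos: [0.4778, -0.055, 0.1072]
orientation: [0.621, 0.339, -0.279, 0.649]
contact_force: [0.6, 0.3, -0.5]
finger_gap: -0.0
```

```bash

cat >> h.py <<'E'
import pickle
def yellow(p,n):
    hsv=cv2.cvtColor(p['image'],cv2.COLOR_BGR2HSV)
    m=cv2.inRange(hsv,(20,110,110),(36,255,255))
    v,u=np.nonzero(m); out=[]
    for a,b in zip(u,v):
        X=px(p,(a,b),.097); d=X[:2]-C0
        if .055<np.hypot(*d)<.104: out.append(np.degrees(np.arctan2(d[1],d[0])))
    if len(out)>3:
        z=np.exp(1j*np.radians(out)).mean(); print('  yellow',n,len(out),round(np.degrees(np.angle(z)),1),round(abs(z),3))
def ang(n):
    p=bot.grab_frame(n); t=bot.get_obs()['time_s']
    yellow(p,n)
    for r in bot.landmark_of(p,'hole')[:1]:
        X=w(p,r['at']); d=X[:2]-C0; print(n,t,round(r['conf'],2),np.round(X,3),'ang',round(np.degrees(np.arctan2(d[1],d[0])),1),'r',round(np.hypot(*d),3))
    return p
E
python3 -c "
from h import *
st();print(loc())
ang('scene');ang('top');ang('scene');ang('top')
p=ang('scene');cv2.imwrite('pics/s3.png',p['image']);st()"
```

```text
12.825 [-0.365  0.316  2.341  1.992  0.305 -0.808] [ 0.4778 -0.055   0.1072] [ 0.6213  0.3388 -0.2791  0.6491] [ 0.56  0.32 -0.48] -0.0004292282501299672
[-0.08867641 -0.02708697  0.10722571]
  yellow scene 86 54.0 0.99
scene 12.875 0.55 [0.613 0.049 0.102] ang 53.3 r 0.084
  yellow top 38 55.4 0.994
top 12.975 0.7 [0.603 0.059 0.101] ang 63.0 r 0.087
  yellow scene 59 66.3 0.993
scene 13.075 0.7 [0.594 0.059 0.101] ang 68.0 r 0.084
  yellow top 66 80.6 0.996
top 13.175 0.56 [0.578 0.066 0.098] ang 80.2 r 0.086
  yellow scene 55 85.3 0.989
scene 13.275 0.79 [0.57  0.066 0.101] ang 85.5 r 0.084
13.325 [-0.363  0.316  2.342  1.996  0.305 -0.811] [ 0.4777 -0.0539  0.1071] [ 0.6212  0.3391 -0.2787  0.6492] [-0.05 -0.01  0.73] -0.0020697888909914385
```

Request:
drive_tool:
  deltas:
    - [[0,0,-0.9,0],[0,0,-0.9,0],[0,0,-0.9,0],[0.18,-0.14,0,0],[0,0,0,0]]

```text
time_s: 13.95
eef_pos: [0.4753, -0.0274, 0.1048]
orientation: [0.621, 0.339, -0.279, 0.649]
contact_force: [-0.6, 0.8, -0.2]
finger_gap: 0.004
```

```bash

python3 -c "
from h import *
st();print(loc())"
```

```text
13.95 [-0.285  0.314  2.359  2.167  0.282 -0.918] [ 0.4753 -0.0274  0.1048] [ 0.6212  0.339  -0.2788  0.6491] [-0.55  0.85 -0.2 ] 0.003928658187569497
[-0.08819538  0.00058548  0.10482278]
```

Request:
drive_tool:
  deltas:
    - [[0,0,0,0],[0,0,0,0],[0,0,0,0],[0,0,0,0],[0,0,0,0],[0,0,0,0],[0,0,0,0],[0,0,0,0],[0,0,0,0],[0,0,0,0]]

```text
time_s: 15.2
eef_pos: [0.4753, -0.0273, 0.105]
orientation: [0.621, 0.339, -0.279, 0.649]
contact_force: [-0.5, 0.0, 0.1]
finger_gap: -0.0
```

Request:
drive_tool:
  deltas:
    - [[0,0,0,0],[0,0,0,0],[0,0,0,0],[0,0,0,0],[0,0,0,0],[0,0,0,0],[0,0,0,0],[0,0,0,0],[0,0,0,0]]

```text
time_s: 16.32
eef_pos: [0.4753, -0.0274, 0.105]
orientation: [0.621, 0.339, -0.279, 0.649]
contact_force: [0.3, -0.2, 0.2]
finger_gap: 0.0
```

```bash

python3 -c "
from h import *
st();ang('scene');ang('scene');ang('top');st()"
```

```text
16.325 [-0.285  0.313  2.359  2.168  0.281 -0.918] [ 0.4753 -0.0274  0.105 ] [ 0.6213  0.3389 -0.2787  0.6492] [ 0.32 -0.17  0.22] 0.00034441768491705847
  yellow scene 56 -65.9 0.987
scene 16.375 0.7 [ 0.597 -0.095  0.101] ang -66.2 r 0.083
  yellow scene 46 -53.7 0.998
scene 16.475 0.84 [ 0.604 -0.09   0.102] ang -60.1 r 0.083
  yellow top 64 -56.6 0.991
top 16.575 0.88 [ 0.612 -0.083  0.101] ang -52.9 r 0.081
16.625 [-0.285  0.313  2.359  2.168  0.281 -0.918] [ 0.4753 -0.0273  0.105 ] [ 0.6213  0.3389 -0.2787  0.6492] [0.07 0.11 0.  ] 0.0008310786757351448
```

Request:
drive_tool:
  deltas:
    - [[0,0,0,0],[0,0,0,0],[0,0,0,0],[0,0,0,0],[0,0,0,0],[0,0,0,0],[0,0,0,0],[0,0,0,0],[0,0,0,0]]

```text
time_s: 17.75
eef_pos: [0.4753, -0.0273, 0.105]
orientation: [0.621, 0.339, -0.279, 0.649]
contact_force: [0.1, -0.3, -0.6]
finger_gap: -0.0
```

```bash

python3 -c "
from h import *
st();ang('scene');ang('scene');ang('top');st()"
```

```text
17.75 [-0.285  0.314  2.359  2.168  0.281 -0.918] [ 0.4753 -0.0273  0.105 ] [ 0.6213  0.3389 -0.2787  0.6492] [ 0.11 -0.27 -0.55] -0.00019770811886713502
  yellow scene 78 14.2 0.99
scene 17.8 0.57 [0.644 0.002 0.101] ang 14.0 r 0.084
  yellow scene 80 18.7 0.991
scene 17.9 0.74 [0.643 0.007 0.1  ] ang 17.5 r 0.084
  yellow top 96 23.6 0.991
top 18.0 0.82 [0.641 0.02  0.1  ] ang 26.4 r 0.087
18.05 [-0.285  0.314  2.359  2.168  0.281 -0.918] [ 0.4753 -0.0273  0.105 ] [ 0.6213  0.3389 -0.2787  0.6492] [-0.14 -0.5   0.34] 0.000317458377723484
```

Request:
drive_tool:
  deltas:
    - [[0,0,0,0],[0,0,0,0],[0,0,0,0],[0,0,0,0],[0,0,0,0],[0,0,0,0],[0,0,0,0],[0,0,0,0],[0,0,0,0],[0,0,0,0]]

```text
time_s: 19.3
eef_pos: [0.4753, -0.0274, 0.105]
orientation: [0.621, 0.339, -0.279, 0.649]
contact_force: [-0.3, 0.4, 0.7]
finger_gap: 0.002
```

Request:
drive_tool:
  deltas:
    - [[0.16,-0.12,0,0],[0.14,-0.11,0,0],[0,0,0,0]]

```text
time_s: 19.68
eef_pos: [0.4755, -0.0273, 0.1016]
orientation: [0.622, 0.338, -0.278, 0.649]
contact_force: [-6.3, -0.4, 11.9]
finger_gap: 0.003
```

```bash

python3 -c "
from h import *
st();print(loc());p=ang('scene');q=ang('top');ang('scene');ang('top');st()
cv2.imwrite('pics/s4.png',p['image']);cv2.imwrite('pics/t4.png',q['image'])
c=proj(p,(.563,.03,.09)); x,y=int(c[0]),int(c[1]); cv2.imwrite('pics/s4z.png',cv2.resize(p['image'][y-50:y+50,x-65:x+65],None,fx=6,fy=6,interpolation=cv2.INTER_CUBIC))
p=q;c=proj(p,(.55,.06,.09)); x,y=int(c[0]),int(c[1]); cv2.imwrite('pics/t4z.png',cv2.resize(p['image'][y-40:y+40,x-50:x+50],None,fx=7,fy=7,interpolation=cv2.INTER_CUBIC))
"
```

```text
19.675 [-0.285  0.324  2.361  2.205  0.289 -0.956] [ 0.4755 -0.0273  0.1016] [ 0.6215  0.3385 -0.2783  0.6494] [-6.27 -0.39 11.88] 0.003312769224167184
[-0.08798525  0.0006761   0.10163297]
  yellow scene 73 98.6 0.991
scene 19.725 0.66 [0.552 0.065 0.098] ang 97.8 r 0.084
  yellow top 75 93.9 0.994
top 19.825 0.56 [0.555 0.067 0.101] ang 95.6 r 0.086
  yellow scene 73 98.6 0.991
scene 19.925 0.92 [0.553 0.066 0.099] ang 97.0 r 0.085
  yellow top 77 93.9 0.994
top 20.025 0.83 [0.554 0.069 0.097] ang 96.0 r 0.088
20.075 [-0.285  0.324  2.361  2.204  0.289 -0.956] [ 0.4754 -0.0273  0.1016] [ 0.6215  0.3385 -0.2784  0.6493] [-6.7  -1.66 11.74] 0.0023771113658136293
```

View pics/s4z.png

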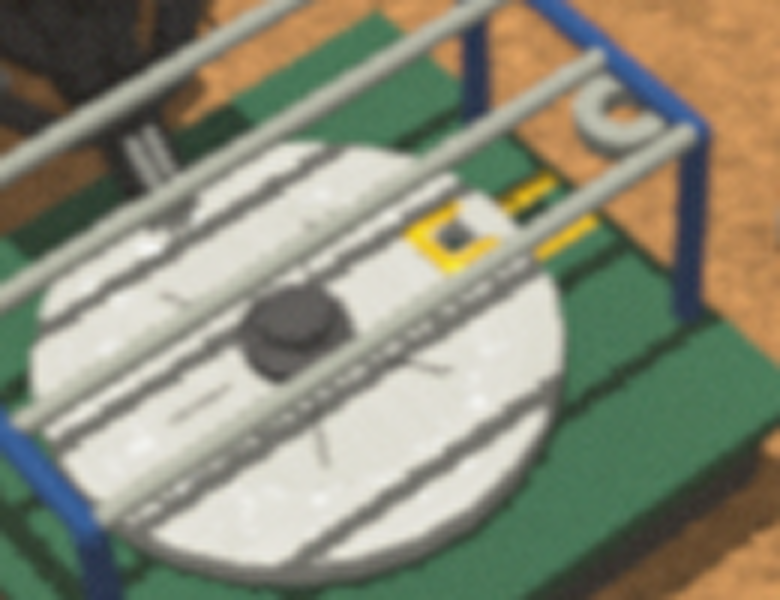

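View pics/t4z.png

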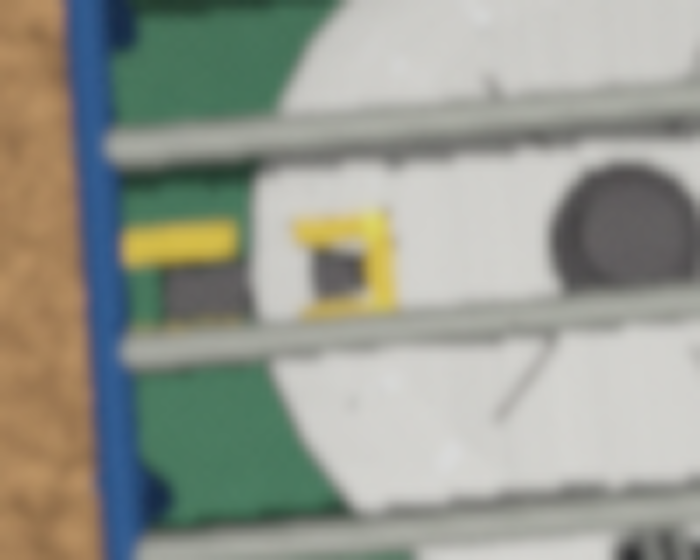

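```bash

python3 - <<'E'
from h import *
p=pickle.load(open('top.pkl','rb'))
c=proj(p,(.55,.06,.09)); x0,y0=int(c[0])-50,int(c[1])-40
f=lambda u,v:((u+.5)/7-.5+x0,(v+.5)/7-.5+y0)
for n,c,z in [('hole',(337,270),.097),('slotT',(205,263),.075),('slotB',(205,319),.075),('hubbase',(607,243),.097),('hubtop',(631,232),.117),('discleft',(252,292),.097)]:
    X=px(p,f(*c),z); d=X[:2]-C0; print(n,np.round(X,4),'local',np.round([d@EX,d@EY],4))
p=pickle.load(open('scene.pkl','rb'))
c=proj(p,(.563,.03,.09)); x0,y0=int(c[0])-65,int(c[1])-50
f=lambda u,v:((u+.5)/6-.5+x0,(v+.5)/6-.5+y0)
for n,c,z in [('hole',(455,238),.097),('st1',(530,193),.075),('st2',(570,240),.075)]:
    X=px(p,f(*c),z); d=X[:2]-C0; print(n,np.round(X,4),'local',np.round([d@EX,d@EY],4))
E
```

```text
hole [0.5534 0.0666 0.097 ] local [-0.0004  0.0856]
slotT [0.5573 0.1065 0.075 ] local [0.0078 0.1249]
slotB [0.5406 0.106  0.075 ] local [-0.0089  0.1262]
hubbase [ 0.5626 -0.012   0.097 ] local [0.0003 0.0066]
hubtop [ 0.5634 -0.0176  0.117 ] local [0.0005 0.0008]
discleft [0.5466 0.0912 0.097 ] local [-0.0045  0.1108]
hole [0.553  0.0673 0.097 ] local [-0.0007  0.0863]
st1 [0.5347 0.1176 0.075 ] local [-0.0135  0.1383]
st2 [0.5667 0.117  0.075 ] local [0.0183 0.1343]
```

Request:
drive_tool:
  deltas:
    - [[-0.4,0.31,0,0],[0,0,0,0]]

```text
time_s: 20.32
eef_pos: [0.4754, -0.0274, 0.1064]
orientation: [0.621, 0.339, -0.279, 0.649]
contact_force: [0.3, -0.1, -1.0]
finger_gap: 0.001
```

```bash

python3 -c "
from h import *
st();ang('top');ang('scene');ang('top');ang('scene');ang('top');ang('scene');st()
"
```

```text
20.325 [-0.285  0.31   2.358  2.156  0.279 -0.906] [ 0.4754 -0.0274  0.1064] [ 0.6213  0.3388 -0.2786  0.6493] [ 0.3  -0.07 -0.96] 0.0009072001089501365
  yellow top 80 93.9 0.994
top 20.375 0.85 [0.551 0.071 0.103] ang 97.4 r 0.09
  yellow scene 72 98.6 0.992
scene 20.475 0.96 [0.553 0.065 0.103] ang 96.7 r 0.084
  yellow top 80 93.9 0.994
top 20.575 0.83 [0.552 0.069 0.101] ang 97.2 r 0.088
  yellow scene 72 98.6 0.992
scene 20.675 0.87 [0.553 0.065 0.101] ang 96.9 r 0.084
  yellow top 80 93.9 0.994
top 20.775 0.92 [0.555 0.071 0.101] ang 95.0 r 0.09
  yellow scene 72 98.6 0.992
scene 20.875 0.82 [0.553 0.066 0.1  ] ang 96.6 r 0.085
20.925 [-0.285  0.31   2.358  2.155  0.279 -0.905] [ 0.4753 -0.0273  0.1063] [ 0.6213  0.3389 -0.2787  0.6492] [0.29 0.39 0.39] 0.00089779385289278
```

Request:
drive_tool:
  deltas:
    - [[-0.6,-0.8,0,0],[-0.6,-0.8,0,0],[-0.6,-0.8,0,0],[-0.6,-0.8,0,0],[0,0,0,0],[0,0,0,0],[0,0,0,0],[0,0,0,0],[0,0,0,0],[0,0,0,0]]

```text
time_s: 22.18
eef_pos: [0.4355, -0.0311, 0.1054]
orientation: [0.621, 0.339, -0.279, 0.649]
contact_force: [0.3, 0.2, 0.4]
finger_gap: 0.0
```

```bash

python3 -c "
from h import *
st();q=ang('top');p=ang('scene');ang('top');ang('scene')
for l in ['tin_mid','spanner','bearing_mid']:
    for r in bot.landmark_of(p,l)[:1]: print(l,round(r['conf'],2),np.round(w(p,r['at']),3))
p=q;c=proj(p,(.55,.06,.09)); x,y=int(c[0]),int(c[1]); cv2.imwrite('pics/t5z.png',cv2.resize(p['image'][y-40:y+40,x-50:x+50],None,fx=7,fy=7,interpolation=cv2.INTER_CUBIC))
"
```

```text
22.175 [-0.339  0.266  2.448  2.184  0.324 -0.986] [ 0.4355 -0.0311  0.1054] [ 0.6213  0.339  -0.2787  0.6492] [0.32 0.24 0.4 ] 0.0002121892233159371
  yellow top 80 93.9 0.994
top 22.225 0.76 [0.553 0.069 0.1  ] ang 96.8 r 0.088
  yellow scene 72 98.6 0.992
scene 22.325 0.76 [0.555 0.066 0.102] ang 95.7 r 0.085
  yellow top 80 93.9 0.994
top 22.425 0.73 [ 0.562 -0.015  0.078] ang 101.4 r 0.003
  yellow scene 72 98.6 0.992
scene 22.525 0.82 [0.551 0.064 0.102] ang 98.2 r 0.084
tin_mid 0.68 [0.586 0.256 0.028]
spanner 0.82 [ 0.629 -0.276  0.003]
bearing_mid 0.44 [0.472 0.209 0.012]
```

View pics/t5z.png

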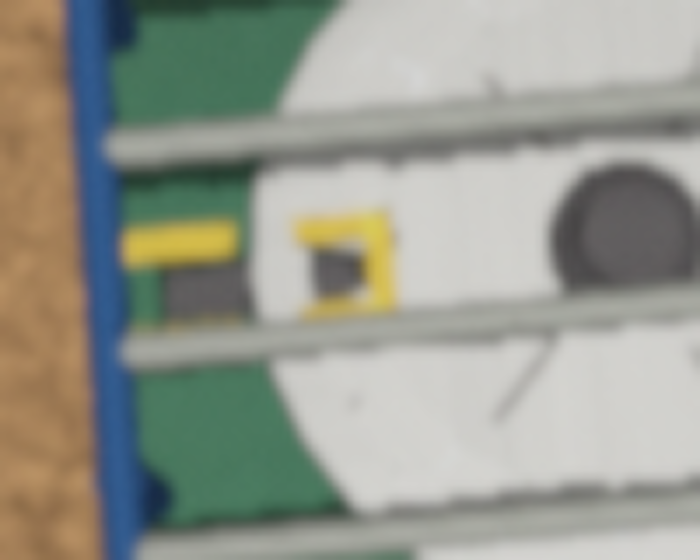

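The hole, at (337,270) in the crop, is in line with the slot at (205,291) and the axis. It hasn't moved for 2 s since I took the hand away.

```bash
python3 -c "
from h import *
bot.sign_off()"
```

```text
the job is handed in; nothing more can be done
```

The disc was spun, coasted, and now stands still with the locking hole over the slot. I handed the job in at about 23 s of the 67 s allowed; the sign-off reports no verdict.

- **Reaching in:** The drive can only turn the tool about its own axis. I got the roughly 38° tilt by driving the arm against its reach limit until the tool leaned, then went in under the first bar.
- **Spin:** One sweep across the near part of the disc set it going at about 1.3 rad/s. It then coasted untouched for more than one turn, and was still at about 0.9 rad/s two seconds before I braked it.
- **Brake:** The disc stopped on the first touch, so it needed no correcting drag. The highest pressing force I read was about 26 N, while finding the disc's surface; braking read about 13 N. Forces were read only at the end of each move.
- **Hole over slot:** From my pixel measurements, the hole is within about 1 mm of the slot's centre line in the top camera and about 3 mm in the scene camera. The hole's pixels did not shift over about 2 s after I took the hand away.
- **Bystanders:** The tin, spanner and bearing are within 4 mm of where they were first measured, which is the accuracy of the detection.
- **Checks that disagreed:**
  - The two cameras' yellow-mark angles read 93.9° and 98.6°, on either side of the slot's 96.2°; bars hide part of the marks in each view.
  - One detection from the top camera put the hole at the hub, which the picture contradicts, so I ignored it.

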